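# Wipe a glass blank bare, then stack the next one on a cork separator

## Robot

A 7-joint arm with a two-finger parallel gripper is mounted at the origin on the work surface. World frame = base frame: x ahead of the robot, y to its left, z up, the work surface at z = 0. Lengths are in m, angles in rad, forces in N, time in s.
With the tool pointing down it reaches from about 0.4 to 0.85 m from the base axis. Payload 10.4 kg.
Tool frame: the origin (TCP) lies at the very end of the fingers, on their centre line; the grasp point (between the pads) lies 19 mm behind it (manip.grip_point_offset is the distance from the TCP to the grasp point, in m); z points along the fingers, y is the line along which they close (so a half turn about z gives the same grasp; the last joint's range is limited). The gripper opens to 85 mm and grips with 20 to 120 N. Pads are 22 mm wide; open, the fingers measure 114 mm over their backs; the gripper's body (76 mm by 85 mm) begins 54 mm behind the grasp point. The pads swing forward as they close: fully open they stand 13 mm farther back than shut.
Start: joints at [-1.244, 0.332, -0.065, 1.46, 0.022, 1.35, -0.088], TCP at [0.214, 0.587, 0.231] pointing down, gripper open.
Joint ranges: [-2.6, 2.6], [-0.5, 2.12], [-1.47, 1.34], [0.16, 2.42], [-1.27, 4.41], [0.06, 2.06], [-2.6, 2.6]. Speed limits (rad/s): [2.22, 2.22, 2.79, 2.79, 3.14, 3.14, 3.14].

## Interface

Orientations are given as a unit quaternion [x, y, z, w].
In Python, from workcell import manip gives the robot as it stands. The module is installed in compiled form; this text tells all that it offers.
- The arm moves only by the tool step_arm, never from a script. Its argument "moves" is a list of rows, each a list of 7 numbers: the closure, from 0 (fully open) to 1 (shut), then the shift along the world's x, y, z in mm, then the turn, a rotation vector about the world's x, y, z in rad. In form: [[grip, tx, ty, tz, ax, ay, az], ...]. A call has 1 to 10 rows; each row is the pose to reach, as a shift and turn from the pose commanded when the call began; what a row does not reach only later rows make up. A row lasts 1/10 s, in which the tool goes at most 50 mm and 8.59 degrees, less where a joint would pass 70% of its speed; a pose out of reach is approached as far as the arm can. A call with a gripper value outside its range is refused whole. The fingers move at their own pace and stop on an object; "grip_force" is the grip in N (left out, the last holds). Time passes only in rows, so rows that repeat a pose let the fingers close. It gives the time, the measured TCP pose, the force, the opening and the grip force at its end, in the units of the state.
- manip.get_obs(): the state, without advancing time (a new reading comes with each control period).
- manip.camera(name): name is "scene" or "top"; returns a dict with "image" (480x640x3 uint8, blue, green, red), "K" (3x3 intrinsics, pixels), "dist_coeffs" ([k1, k2, p1, p2, k3] as OpenCV has them; the pictures are not rectified), "rvec" (rotation vector, rad) and "tvec" (3), from world to camera coordinates, as OpenCV has them. Camera axes: x right, y down, z forward; pixel columns grow to the right and rows downward; lengths in m; the calibration is good to about 2 mm. A picture is of the moment at which its call begins. There is no depth.
- manip.hand_in(): hands the job in; it is judged then, once.
The state is a dict: "clock": time; "joint_pos": joint angles; "joint_velocities": joint speeds; "tau": joint torques, N m; "position": TCP position; "ee_rot": TCP orientation; "ft_force": force on the tool from outside, world axes, zero at the start; "torque": the same for the moment, N m; "grip_width": opening from 0.0 (shut) to 1.0 (fully open); "grasp_force": force on a finger pad.
Only numpy, scipy, OpenCV 4.12 (cv2) and the standard library are available. Lean on these libraries where they do the work, as an engineer would, in place of code of your own. Each camera call takes 0.05 s, during which the arm holds its last target. There are 200 camera calls.

## Task

Take the scraper block from its rack and clear the loose glass chips off the lower blank: set its foot down gently on the blank's bare end, crosswise, and push it in a stroke along the whole blank, kept bearing lightly on the glass from end to end (a steady 3 to 15 N, felt, not guessed), so that every chip drops into the catch basin; keep the fingers off the chips. Put the scraper back in its rack, then lay the cork separator squarely on the bare blank, and only then the upper glass blank squarely on the separator, edges flush all round. Do not bear down hard on the glass and leave the bowl, jar and stone alone.

Things in the scene. Friction and masses are not known exactly. Their poses are not given: they have to be found in the camera images.
- basin: Fixed open grey catch basin, 312 (x) by 168 (y) by 30 mm high, walls 6 mm, floor 4 to 5 mm thick. Origin under its centre, x along its length. It stands on a rubber pad that raises it 0 to 10 mm above the bench; heights below count from its origin. A wooden plinth in its middle (190 by 58 mm, top at 35 mm) carries the lower blank.
- lower_blank: Pale green glass slab 200 (x) by 66 (y) by 15 mm, fixed lengthwise on the plinth of the basin. Origin at the centre of its underside, 35 mm above the basin's origin; its top is 15 mm above its own origin. The chips lie on it; its -x end (the last 40 mm, towards the robot) is bare.
- chip0: Loose dark glass chip, about 20 by 14 by 9 mm, 10 g, lying on the lower blank. Origin at the centre of its underside.
- chip1: Loose dark glass chip, about 20 by 14 by 9 mm, 10 g, lying on the lower blank. Origin at the centre of its underside.
- chip2: Loose dark glass chip, about 20 by 14 by 9 mm, 10 g, lying on the lower blank. Origin at the centre of its underside.
- chip3: Loose dark glass chip, about 20 by 14 by 9 mm, 10 g, lying on the lower blank. Origin at the centre of its underside.
- rack: Fixed rack for the scraper: steel base 140 (x) by 56 (y) by 4 mm with a wooden block at each end (16 by 40 mm, tops 22 mm above the bench, 92 mm clear between them). Origin under its centre on the bench.
- scraper: Loose wooden scraper block, 0.19 kg, hung in the rack by its two ends. Body 124 (x) by 26 (y) by 18 mm; on it a ridge handle 80 by 26 mm, 18 to 54 mm up, to grip across y. Origin at the centre of the body's underside (22 mm above the bench in the rack); x along the wiping edge. Below it a rubber foot, 82 (x) by 25 (y) mm, so worn that it protrudes an unknown 6 to 14 mm.
- separator: Loose stiff cork sheet 200 (x) by 66 (y) by 6 mm lying on the bench. Origin at the centre of its underside. Light, 30 g.
- upper_blank: Loose pale green glass slab 200 (x) by 66 (y) by 15 mm lying on the bench, about 0.5 kg. Origin at the centre of its underside.
- bowl: Bystander: dark blue cut-glass bowl, 110 mm across, 60 mm high. Origin at the centre of its underside.
- jar: Bystander: white lidded plastic jar, 64 mm across, 110 mm high. Origin at the centre of its underside.
- stone: Bystander: red-brown dressing stone 50 (x) by 110 (y) by 25 mm. Origin at the centre of its underside.

How it is judged:
On the way, in this order (a step that is already met when the one before it is completed fails the run):
1. the held scraper bears on the bare end of the lower blank, crosswise (2 to 18 N) (x of scraper in the frame of lower_blank between -0.105 and -0.058 m and contact force between scraper and lower_blank between 2 and 18 N and contact force between scraper and the fingers above 1 N and angle between the x axis of scraper and the y axis of lower_blank, either way round below 0.3 rad), for 0.2 s.
2. the held scraper bears on the middle of the lower blank (2 to 18 N) (x of scraper in the frame of lower_blank between -0.03 and 0.03 m and contact force between scraper and lower_blank between 2 and 18 N and contact force between scraper and the fingers above 1 N and angle between the x axis of scraper and the y axis of lower_blank, either way round below 0.3 rad), for 0.2 s.
3. the held scraper bears on the far part of the lower blank (2 to 18 N) (x of scraper in the frame of lower_blank between 0.045 and 0.105 m and contact force between scraper and lower_blank between 2 and 18 N and contact force between scraper and the fingers above 1 N and angle between the x axis of scraper and the y axis of lower_blank, either way round below 0.3 rad), for 0.2 s.
4. the separator lies squarely on the lower blank, released, with all chips down in the basin (x of separator in the frame of lower_blank between -0.008 and 0.008 m and y of separator in the frame of lower_blank between -0.008 and 0.008 m and z of separator in the frame of lower_blank between 0.012 and 0.018 m and angle between the x axis of separator and the x axis of lower_blank, either way round below 0.1 rad and angle between separator's own z axis and vertical below 0.05 rad and x of chip0 in the frame of basin between -0.15 and 0.15 m and y of chip0 in the frame of basin between -0.078 and 0.078 m and z of each of chip0, chip1, chip2, chip3 in the frame of basin below 0.032 m and x of chip1 in the frame of basin between -0.15 and 0.15 m and y of chip1 in the frame of basin between -0.078 and 0.078 m and x of chip2 in the frame of basin between -0.15 and 0.15 m and y of chip2 in the frame of basin between -0.078 and 0.078 m and x of chip3 in the frame of basin between -0.15 and 0.15 m and y of chip3 in the frame of basin between -0.078 and 0.078 m and contact force between the fingers and separator below 0.1 N), for 0.2 s.
At the end, for the whole second after the job is handed in: All chips lie down in the basin; separator on lower blank and upper blank on separator, both flat, within 8 mm each way and 0.1 rad of the lower blank; scraper seated upright in its rack (12 mm); all at rest; bystanders within 30 mm of their places (x of chip0 in the frame of basin between -0.15 and 0.15 m and y of chip0 in the frame of basin between -0.078 and 0.078 m and z of each of chip0, chip1, chip2, chip3 in the frame of basin below 0.032 m and x of chip1 in the frame of basin between -0.15 and 0.15 m and y of chip1 in the frame of basin between -0.078 and 0.078 m and x of chip2 in the frame of basin between -0.15 and 0.15 m and y of chip2 in the frame of basin between -0.078 and 0.078 m and x of chip3 in the frame of basin between -0.15 and 0.15 m and y of chip3 in the frame of basin between -0.078 and 0.078 m and x of separator in the frame of lower_blank between -0.008 and 0.008 m and y of separator in the frame of lower_blank between -0.008 and 0.008 m and z of separator in the frame of lower_blank between 0.012 and 0.018 m and angle between the x axis of each of separator, upper_blank and the x axis of lower_blank, either way round below 0.1 rad and angle between each of separator, upper_blank's own z axis and vertical below 0.05 rad and x of upper_blank in the frame of lower_blank between -0.008 and 0.008 m and y of upper_blank in the frame of lower_blank between -0.008 and 0.008 m and z of upper_blank in the frame of lower_blank between 0.018 and 0.024 m and linear speed of each of upper_blank, scraper below 0.02 m/s and x of scraper in the frame of rack between -0.012 and 0.012 m and y of scraper in the frame of rack between -0.015 and 0.015 m and z of scraper in the frame of rack between 0.018 and 0.026 m and angle between scraper's own z axis and vertical below 0.1 rad and distance of each of bowl, jar, stone from where it was at the start of the episode below 0.03 m); the robot touches nothing.
It fails at once if the scraper is slammed or forced on the glass, over 80 N (contact force between scraper and lower_blank above 80 N).
It fails at once if fingers touch a chip (contact force between the fingers and chip0 above 0.3 N or contact force between the fingers and chip1 above 0.3 N or contact force between the fingers and chip2 above 0.3 N or contact force between the fingers and chip3 above 0.3 N).
It fails at once if a bystander is disturbed by more than 30 mm (distance of any of bowl, jar, stone from where it was at the start of the episode above 0.03 m).
It also fails if it takes over 72 s, if anything falls off the work surface, if the arm or the gripper's body presses on something with over 40 N, if the wrist force passes 120 N, or if a joint passes its speed limit or range.

## Working session

There is one attempt and no reset: what is moved stays moved. The work goes in short steps, Python scripts to look and compute and a tool call to move; the robot and the scene stay as the last step left them, time stands still between calls to the robot, and variables do not carry over. Pictures are saved under pics/ and viewed, at most 10 in all, crops included, and the job is handed in when it is done.

Besides the shell and the picture viewer there is one more tool, called after "Emit:" as name(argument=value, ...), one argument or row to a line, values as JSON. step_arm: Moves the arm, as the interface text tells. Its arguments: {"type":"object","properties":{"moves":{"type":"array","items":{"type":"array","items":{"type":"number"}}},"grip_force":{"type":"number"}},"required":["moves"]}

```bash
mkdir -p pics; python3 - <<'E'
from workcell import manip
import cv2, pickle, numpy as np
d={}
for n in("top","scene"):
    c=manip.camera(n); d[n]=c; cv2.imwrite(f"pics/{n}0.png",c["image"])
    R=cv2.Rodrigues(np.array(c["rvec"],float))[0]; print(n,(-R.T@np.array(c["tvec"]).reshape(3)).round(3),np.array(c["K"]).round(0).tolist(),np.array(c["dist_coeffs"]).round(3))
pickle.dump(d,open("v0.pkl","wb"))
o=manip.get_obs(); print({k:np.round(v,3) for k,v in o.items()}, manip.grip_point_offset)
E
```

```text
top [ 0.43  -0.024  1.183] [[474.0, 0.0, 318.0], [0.0, 474.0, 240.0], [0.0, 0.0, 1.0]] [-0.015  0.     0.     0.     0.   ]
scene [1.071 0.647 0.852] [[509.0, 0.0, 319.0], [0.0, 509.0, 245.0], [0.0, 0.0, 1.0]] [0.014 0.    0.    0.    0.   ]
{'clock': np.float64(0.1), 'joint_pos': array([-1.244,  0.333, -0.065,  1.461,  0.022,  1.35 , -0.089]), 'joint_velocities': array([ 0.001, -0.001, -0.002, -0.002,  0.   ,  0.002, -0.   ]), 'tau': array([ 1.0000e-03, -6.2674e+01,  4.9000e-02, -3.9243e+01,  1.6000e-02,
        7.0000e-03,  0.0000e+00]), 'position': array([0.214, 0.587, 0.231]), 'ee_rot': array([ 0.174,  0.985, -0.001, -0.   ]), 'ft_force': array([-0.095, -0.133, -0.196]), 'torque': array([ 0.028,  0.029, -0.035]), 'grasp_force': np.float64(0.0), 'grip_width': np.float64(1.004)} 0.0187
```

View pics/top0.png

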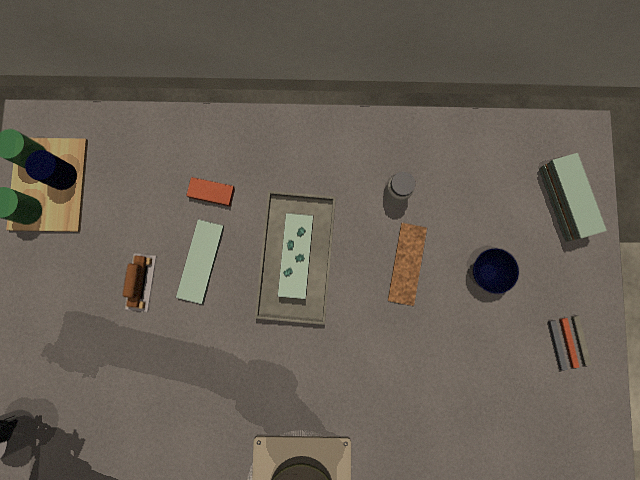

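View pics/scene0.png

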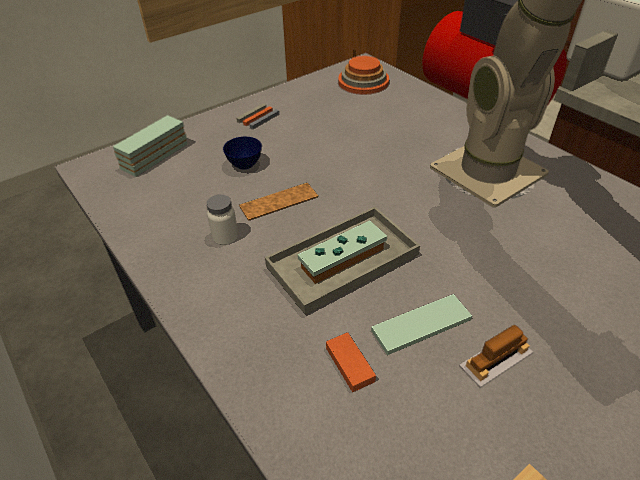

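The top view (x up, y left) shows the scraper in its rack at (137,281), the upper blank at (200,262), the basin with the lower blank and chips at (295,256) and the separator at (408,264). The stone (211,191), jar (402,185) and bowl (495,271) stand clear. The scene view shows the same items from the far left, with the arm out of their way.

```bash
cat > h.py <<'E'
import cv2, numpy as np
def cam(c):
    K=np.array(c["K"],float);d=np.array(c["dist_coeffs"],float);R=cv2.Rodrigues(np.array(c["rvec"],float))[0];t=np.array(c["tvec"],float).reshape(3)
    return K,d,R,t
def rays(c,px):
    K,d,R,t=cam(c); u=cv2.undistortPoints(np.array(px,np.float64).reshape(-1,1,2),K,d).reshape(-1,2)
    return -R.T@t, np.c_[u,np.ones(len(u))]@R
def plane(c,px,z):
    o,r=rays(c,px); return o+r*((z-o[2])/r[:,2])[:,None]
def proj(c,P):
    K,d,R,t=cam(c); return cv2.projectPoints(np.array(P,float).reshape(-1,1,3),cv2.Rodrigues(R)[0],t,K,d)[0].reshape(-1,2)
def blob(c,lo,hi,near,rad=70):
    hsv=cv2.cvtColor(c["image"],cv2.COLOR_BGR2HSV); m=cv2.inRange(hsv,lo,hi)
    k=np.zeros_like(m); cv2.circle(k,tuple(int(v) for v in near),rad,255,-1); m&=k
    m=cv2.morphologyEx(m,cv2.MORPH_CLOSE,np.ones((3,3)))
    cs=cv2.findContours(m,cv2.RETR_EXTERNAL,cv2.CHAIN_APPROX_NONE)[0]
    return max(cs,key=cv2.contourArea).reshape(-1,2)
def rect(c,ct,z):
    "contour -> rectangle on plane z: centre mm, sizes mm, long-axis angle (deg from +x)"
    p=plane(c,ct,z)[:,:2]*1000
    (x,y),(w,h),a=cv2.minAreaRect(p.astype(np.float32))
    if w<h: w,h,a=h,w,a+90
    a=(a+90)%180-90
    return round(x,1),round(y,1),round(w,1),round(h,1),round(a,2)
GREEN=((35,15,110),(90,110,255)); CORK=((5,90,90),(20,255,255)); WOOD=((3,130,40),(18,255,255))
E
python3 - <<'E'
from h import *; import pickle
d=pickle.load(open("v0.pkl","rb")); T,S=d["top"],d["scene"]
for n,px in dict(lower=(295,240),upper=(200,262),sep=(408,264),ridge=(134,281),rackbase=(153,265),basin=(262,310),floor=(272,300)).items():
    print(n,cv2.cvtColor(T["image"],cv2.COLOR_BGR2HSV)[px[1],px[0]])
for n,pt,ps,col,z in(("lower",(295,256),(343,248),GREEN,.055),("upper",(200,262),(422,322),GREEN,.015),("sep",(408,264),(279,200),CORK,.006),("ridge",(137,281),(500,345),WOOD,.076)):
    for c,p in((T,pt),(S,ps)):
        ct=blob(c,*col,p,rad=60); print(n,rect(c,ct,z), ct.min(0),ct.max(0))
# lower blank: far/near corners by triangulation
def corners(c,p,col):
    ct=blob(c,*col,p,rad=60); h=cv2.convexHull(ct)
    return cv2.approxPolyN(h,4,ensure_convex=True).reshape(-1,2)
for n,pt,ps,col in(("lower",(295,256),(343,248),GREEN),("upper",(200,262),(422,322),GREEN)):
    A=plane(T,corners(T,pt,col),.05);cb=corners(S,ps,col);B=plane(S,cb,.05)
    ca=corners(T,pt,col)
    for i in range(4):
        j=np.argmin(np.linalg.norm(B[:,:2]-A[i,:2],axis=1))
        o1,r1=rays(T,[ca[i]]);o2,r2=rays(S,[cb[j]])
        M=np.c_[r1[0],-r2[0]];s=np.linalg.lstsq(M,o2-o1,rcond=None)[0]
        print(n,((o1+s[0]*r1[0]+o2+s[1]*r2[0])*500).round(1))
im=np.hstack([cv2.resize(T["image"][240:325,105:175],None,fx=5,fy=5),cv2.resize(S["image"][315:395,450:540],None,fx=5,fy=5)[:400].copy() if 0 else cv2.resize(S["image"][315:400,450:535],None,fx=5,fy=5)])
cv2.imwrite("pics/scr.png",im)
E
```

```text
lower [ 44  32 173]
upper [ 47  38 166]
sep [ 13 138 146]
ridge [ 12 155  87]
rackbase [ 13  31 171]
basin [ 25  51 116]
floor [ 21  53 110]
lower (544.1, 22.5, 201.1, 65.8, -4.25) [278 213] [312 298]
lower (545.4, 21.6, 206.5, 72.6, -2.91) [298 220] [386 275]
upper (530.5, 260.2, 200.1, 65.3, -12.89) [176 219] [222 303]
upper (531.5, 261.7, 199.2, 67.3, -13.24) [372 294] [471 350]
sep (532.4, -255.7, 200.1, 65.8, -10.15) [388 223] [426 305]
sep (534.6, -252.8, 201.7, 70.5, -10.13) [239 183] [318 220]
ridge (475.8, 394.1, 118.5, 50.4, -12.44) [123 256] [151 307]
ridge (512.5, 419.7, 138.5, 52.3, -5.3) [466 325] [528 380]
lower [643.2 -19.6  53.8]
lower [442.5  -3.   57.4]
lower [446.3  63.   56.4]
lower [648.1  47.9  50. ]
upper [620.2 206.   13.3]
upper [424.9 250.6  14.4]
upper [440.  317.   10.9]
upper [635.1 270.7  13.6]
```

View pics/scr.png

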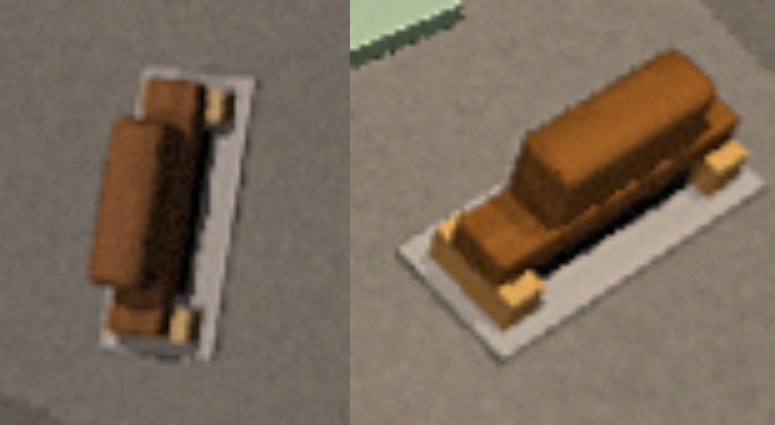

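The crop (5x) shows the ridge top at about (113,118), (163,122), (143,284) and (91,278) in the left half. The body ends are at about (175,80) and (138,333). The scraper hangs level between its wooden blocks.

```bash
python3 - <<'E'
from h import *; import pickle
d=pickle.load(open("v0.pkl","rb")); T,S=d["top"],d["scene"]
f=lambda L,ox,oy:np.array(L)/5+[ox,oy]-.4
def q(c,px,z,n):
    p=plane(c,px,z)[:,:2]*1000; print(n,p.round(1).tolist(),p.mean(0).round(1),"sides",np.linalg.norm(p-np.roll(p,-1,0),axis=1).round(1), "ang",np.degrees(np.arctan2(*(p[0]-p[3])[::-1])).round(1),np.degrees(np.arctan2(*(p[1]-p[2])[::-1])).round(1))
q(T,f([(113,118),(163,122),(143,284),(91,278)],105,240),.076,"ridgeT")
q(T,f([(147,78),(203,82),(165,335),(112,330)],105,240),.040,"bodyT")
q(S,f([(175,132),(322,50),(364,88),(217,187)],450,315),.076,"ridgeS")
q(T,f([(146,70),(254,78),(212,358),(104,345)],105,240),.004,"rackT")
# outer rim of basin
m=cv2.inRange(cv2.cvtColor(T["image"],cv2.COLOR_BGR2HSV),(18,42,60),(35,90,135))
for n,px in (("chips",None),):
    hsv=cv2.cvtColor(T["image"],cv2.COLOR_BGR2HSV); k=cv2.inRange(hsv,(75,80,20),(100,255,130))
    n_,_,st,ce=cv2.connectedComponentsWithStats(k)
    for s,c in zip(st[1:],ce[1:]):
        if s[4]>15 and 270<c[0]<320:
            p=plane(T,[c],.062)[0,:2]*1000-[544,22.5]; a=np.radians(-4.25); print("chip in blank",(p@np.array([[np.cos(a),-np.sin(a)],[np.sin(a),np.cos(a)]])).round(1),s)
ct=blob(T,(18,40,60),(35,90,140),(296,258),80); print("basin",rect(T,ct,.035))
from workcell import manip
from scipy.spatial.transform import Rotation as R
print(R.from_quat(manip.get_obs()["ee_rot"]).as_matrix().round(3))
E
```

```text
ridgeT [[516.5, 413.3], [515.0, 389.9], [439.7, 394.3], [442.1, 418.6]] [478.3 404. ] sides [23.5 75.4 24.4 74.6] ang -4.0 -3.4
bodyT [[538.9, 412.4], [537.4, 385.2], [416.1, 395.8], [418.0, 421.3]] [477.6 403.7] sides [ 27.2 121.8  25.5 121.2] ang -4.2 -5.0
ridgeS [[514.3, 391.9], [442.6, 401.6], [444.8, 421.8], [521.3, 416.3]] [480.7 407.9] sides [72.4 20.3 76.7 25.4] ang -105.9 -96.2
rackT [[546.3, 426.9], [543.2, 372.8], [404.8, 385.2], [410.3, 438.7]] [476.2 405.9] sides [ 54.2 138.9  53.8 136.6] ang -5.0 -5.1
basin (540.4, 36.2, 365.5, 219.8, -2.59)
[[-0.939  0.343 -0.   ]
 [ 0.343  0.939 -0.001]
 [-0.    -0.001 -1.   ]]
```

Emit:
step_arm(
  moves=[
    [0,50,-35,-20,0,0,0.1],
    [0,90,-62,-40,0,0,0.2],
    [0,130,-90,-60,0,0,0.27],
    [0,170,-118,-80,0,0,0.27],
    [0,210,-146,-90,0,0,0.27],
    [0,245,-170,-100,0,0,0.27],
    [0,264,-183,-110,0,0,0.27],
    [0,264,-183,-110,0,0,0.27],
    [0,264,-183,-110,0,0,0.27],
  ],
  grip_force=50,
)

```text
clock: 1.0
position: [0.4785, 0.4032, 0.1205]
ee_rot: [0.041, 0.999, -0.001, -0.001]
ft_force: [-0.8, 1.0, 0.8]
grip_width: 1.0
grasp_force: 0.0
```

Emit:
step_arm(
  moves=[
    [0,0,0,-30,0,0,0],
    [0,0,0,-55,0,0,0],
    [0,0,0,-70,0,0,0],
    [0,0,0,-77,0,0,0],
    [0,0,0,-77,0,0,0],
    [1,0,0,-77,0,0,0],
    [1,0,0,-77,0,0,0],
    [1,0,0,-77,0,0,0],
    [1,0,0,-77,0,0,0],
    [1,0,0,-77,0,0,0],
  ],
  grip_force=50,
)

```text
clock: 2.0
position: [0.4785, 0.4047, 0.0452]
ee_rot: [0.04, 0.999, 0.001, 0.0]
ft_force: [-0.2, 0.9, 4.7]
grip_width: 0.296
grasp_force: 49.2
```

Emit:
step_arm(
  moves=[
    [1,0,0,15,0,0,0],
    [1,0,0,40,0,0,0],
    [1,0,0,70,0,0,0],
    [1,0,0,90,0,0,0],
    [1,0,0,90,0,0,0],
  ],
)

```text
clock: 2.5
position: [0.4795, 0.4052, 0.1383]
ee_rot: [0.04, 0.999, 0.002, 0.002]
ft_force: [0.6, -0.2, -2.3]
grip_width: 0.295
grasp_force: 49.6
```

```bash
python3 -c "
from workcell import manip
o=manip.get_obs(); print(o['joint_pos'].round(2) if hasattr(o['joint_pos'],'round') else o['joint_pos'],o['ft_force'],o['position'],o['grip_width'])"
```

```text
[-0.81  0.4   0.05  1.58 -0.02  1.16  0.73] [ 0.56519526 -0.19543416 -2.26969028] [0.47951936 0.40519033 0.13825409] 0.29466353656965294
```

Emit:
step_arm(
  moves=[
    [1,0,-25,0,0,0,-0.1],
    [1,0,-65,0,0,0,-0.25],
    [1,-5,-105,0,0,0,-0.4],
    [1,-5,-145,0,0,0,-0.55],
    [1,-10,-185,0,0,0,-0.7],
    [1,-10,-225,0,0,0,-0.85],
    [1,-15,-265,0,0,0,-1.0],
    [1,-15,-305,0,0,0,-1.15],
    [1,-20,-345,0,0,0,-1.3],
    [1,-20,-368,0,0,0,-1.45],
  ],
)

```text
clock: 3.5
position: [0.4567, 0.0327, 0.1335]
ee_rot: [0.696, 0.718, -0.001, -0.0]
ft_force: [-0.3, 0.0, -2.5]
grip_width: 0.295
grasp_force: 49.7
```

Emit:
step_arm(
  moves=[
    [1,0,-7,-10,0,0,-0.116],
    [1,0,-7,-25,0,0,-0.116],
    [1,0,-7,-25,0,0,-0.116],
    [1,0,-7,-25,0,0,-0.116],
  ],
)

```text
clock: 3.9
position: [0.4577, 0.0292, 0.1091]
ee_rot: [0.733, 0.68, -0.001, -0.0]
ft_force: [0.7, 0.8, -2.6]
grip_width: 0.294
grasp_force: 49.6
```

```bash
python3 - <<'E'
from workcell import manip; from h import *; from scipy.spatial.transform import Rotation as R
o=manip.get_obs(); print(o['position'],o['ft_force'],o['torque'],np.degrees(R.from_quat(o['ee_rot']).as_rotvec()),R.from_quat(o['ee_rot']).as_matrix().round(3))
S=manip.camera("scene"); cv2.imwrite("pics/s1.png",cv2.resize(S["image"][150:310,240:440],None,fx=4,fy=3.75))
E
```

```text
[0.45765892 0.02915073 0.10905086] [ 0.72077818  0.77235382 -2.62302441] [ 0.00950575 -0.0331113  -0.01779769] [-1.31900766e+02 -1.22445015e+02  1.15354787e-01] [[ 0.074  0.997 -0.001]
 [ 0.997 -0.074 -0.001]
 [-0.001 -0.001 -1.   ]]
```

View pics/s1.png

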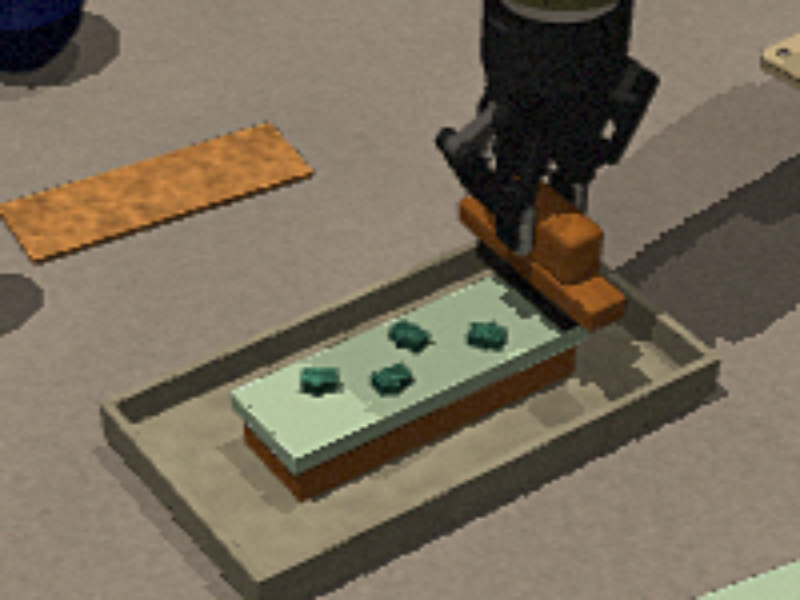

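The crop shows the scraper held crosswise above the bare end (about (545,270)). The four chips are well ahead of it, from (320,380) to (487,335).

Emit:
step_arm(
  moves=[
    [1,0,0,-5,0,0,-0.002],
    [1,0,0,-9,0,0,0],
    [1,0,0,-11,0,0,0],
    [1,0,0,-12,0,0,0],
    [1,0,0,-13,0,0,0],
    [1,0,0,-14,0,0,0],
  ],
)

```text
clock: 4.55
position: [0.4584, 0.0292, 0.0958]
ee_rot: [0.733, 0.68, 0.0, 0.0]
ft_force: [-5.8, -1.5, 16.3]
grip_width: 0.293
grasp_force: 52.2
```

Emit:
step_arm(
  moves=[
    [1,0,0,-1,0,0,0],
    [1,0,0,-2,0,0,0],
    [1,0,0,-3,0,0,0],
    [1,0,0,-4,0,0,0],
  ],
)

```text
clock: 4.95
position: [0.4591, 0.0293, 0.0955]
ee_rot: [0.733, 0.68, 0.001, -0.001]
ft_force: [-27.2, -4.1, 68.3]
grip_width: 0.295
grasp_force: 59.4
```

Emit:
step_arm(
  moves=[
    [1,0,0,4.8,0,0,0],
    [1,0,0,4.8,0,0,0],
    [1,0,0,4.8,0,0,0],
  ],
)

```text
clock: 5.25
position: [0.4581, 0.0292, 0.0959]
ee_rot: [0.733, 0.68, 0.0, 0.0]
ft_force: [-0.8, -0.6, -2.3]
grip_width: 0.296
grasp_force: 50.1
```

Emit:
step_arm(
  moves=[
    [1,0,0,-0.3,0,0,0],
    [1,0,0,-0.6,0,0,0],
    [1,0,0,-0.6,0,0,0],
    [1,0,0,-0.6,0,0,0],
  ],
)

```text
clock: 5.65
position: [0.4581, 0.0291, 0.0957]
ee_rot: [0.733, 0.68, -0.0, -0.0]
ft_force: [-3.5, -0.5, 7.3]
grip_width: 0.296
grasp_force: 51.3
```

Emit:
step_arm(
  moves=[
    [1,3,-0.2,0,0,0,0],
    [1,7,-0.5,0,0,0,0],
    [1,11,-0.8,0,0,0,0],
    [1,15,-1.1,0,0,0,0],
  ],
)

```text
clock: 6.05
position: [0.4724, 0.0284, 0.0957]
ee_rot: [0.733, 0.68, -0.001, -0.001]
ft_force: [-7.7, 1.1, 12.5]
grip_width: 0.298
grasp_force: 52.1
```

Emit:
step_arm(
  moves=[
    [1,4,-0.3,0.4,0,0,0],
    [1,9,-0.7,0.5,0,0,0],
    [1,14,-1.0,0.5,0,0,0],
    [1,19,-1.4,0.5,0,0,0],
  ],
)

```text
clock: 6.45
position: [0.4925, 0.0266, 0.0958]
ee_rot: [0.733, 0.68, -0.0, 0.0]
ft_force: [-0.3, 0.2, -0.9]
grip_width: 0.295
grasp_force: 50.2
```

Emit:
step_arm(
  moves=[
    [1,1,-0.1,-0.3,0,0,0],
    [1,6,-0.4,-0.3,0,0,0],
    [1,11,-0.8,-0.3,0,0,0],
    [1,15,-1.1,-0.3,0,0,0],
  ],
)

```text
clock: 6.85
position: [0.5076, 0.0255, 0.0957]
ee_rot: [0.733, 0.68, 0.0, 0.0]
ft_force: [-2.0, -0.0, 2.1]
grip_width: 0.297
grasp_force: 50.5
```

Emit:
step_arm(
  moves=[
    [1,4,-0.3,-0.2,0,0,0],
    [1,9,-0.7,-0.2,0,0,0],
    [1,14,-1.0,-0.2,0,0,0],
    [1,19,-1.4,-0.2,0,0,0],
  ],
)

```text
clock: 7.25
position: [0.5263, 0.0243, 0.0957]
ee_rot: [0.733, 0.68, -0.0, -0.0]
ft_force: [-4.5, 0.3, 5.5]
grip_width: 0.298
grasp_force: 51.2
```

Emit:
step_arm(
  moves=[
    [1,4,-0.3,0,0,0,0],
    [1,8,-0.6,0,0,0,0],
    [1,12,-0.9,0,0,0,0],
    [1,16,-1.2,0,0,0,0],
  ],
)

```text
clock: 7.65
position: [0.5422, 0.0231, 0.0957]
ee_rot: [0.733, 0.68, -0.0, -0.0]
ft_force: [-4.1, 0.3, 6.5]
grip_width: 0.298
grasp_force: 51.1
```

Contact is about 9 N, so I'll keep going.

Emit:
step_arm(
  moves=[
    [1,4,-0.3,0,0,0,0],
    [1,8,-0.6,0,0,0,0],
    [1,12,-0.9,0,0,0,0],
    [1,16,-1.2,0,0,0,0],
    [1,20,-1.5,0,0,0,0],
  ],
)

```text
clock: 8.15
position: [0.5622, 0.0215, 0.0958]
ee_rot: [0.733, 0.68, -0.0, -0.0]
ft_force: [-5.5, 0.7, 6.7]
grip_width: 0.3
grasp_force: 51.1
```

Emit:
step_arm(
  moves=[
    [1,4,-0.3,0,0,0,0],
    [1,8,-0.6,0,0,0,0],
    [1,12,-0.9,0,0,0,0],
    [1,16,-1.2,0,0,0,0],
    [1,20,-1.5,0,0,0,0],
  ],
)

```text
clock: 8.65
position: [0.5822, 0.02, 0.0958]
ee_rot: [0.733, 0.68, -0.0, -0.0]
ft_force: [-5.0, 0.6, 5.1]
grip_width: 0.293
grasp_force: 51.1
```

Emit:
step_arm(
  moves=[
    [1,4,-0.3,-0.1,0,0,0],
    [1,8,-0.6,-0.1,0,0,0],
    [1,12,-0.9,-0.1,0,0,0],
    [1,16,-1.2,-0.1,0,0,0],
    [1,20,-1.5,-0.1,0,0,0],
  ],
)

```text
clock: 9.15
position: [0.6022, 0.0186, 0.0958]
ee_rot: [0.733, 0.68, -0.0, -0.0]
ft_force: [-5.6, 0.2, 7.8]
grip_width: 0.295
grasp_force: 51.4
```

Emit:
step_arm(
  moves=[
    [1,4,-0.3,0,0,0,0],
    [1,8,-0.6,0,0,0,0],
    [1,12,-0.9,0,0,0,0],
    [1,16,-1.2,0,0,0,0],
    [1,20,-1.5,0,0,0,0],
  ],
)

```text
clock: 9.65
position: [0.6222, 0.0171, 0.0958]
ee_rot: [0.733, 0.68, -0.0, -0.0]
ft_force: [-5.7, 0.3, 6.9]
grip_width: 0.296
grasp_force: 51.4
```

Emit:
step_arm(
  moves=[
    [1,3,-0.2,0,0,0,0],
    [1,6,-0.4,0,0,0,0],
    [1,9,-0.7,0,0,0,0],
    [1,12,-0.9,0,0,0,0],
    [1,15,-1.1,0,0,0,0],
    [1,18,-1.3,0,0,0,0],
  ],
)

```text
clock: 10.25
position: [0.6402, 0.0157, 0.0958]
ee_rot: [0.733, 0.68, -0.0, -0.0]
ft_force: [-5.4, 0.4, 6.9]
grip_width: 0.298
grasp_force: 51.2
```

```bash
python3 - <<'E'
from workcell import manip; from h import *
S=manip.camera("scene"); cv2.imwrite("pics/s2.png",cv2.resize(S["image"][170:320,250:430],None,fx=4.4,fy=4))
E
```

```text
(no output)
```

View pics/s2.png

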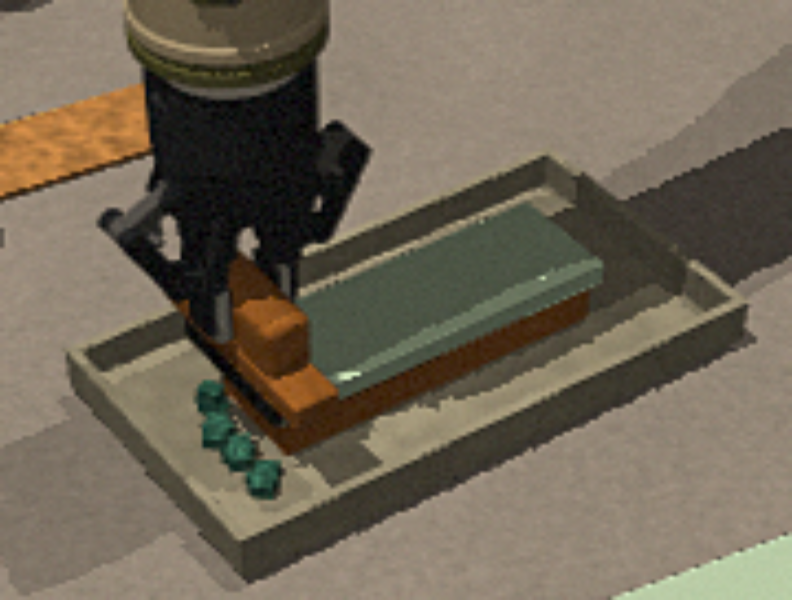

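The crop shows the scraper at the far end and four chips in a row ahead of it, at (210,397), (216,430), (238,452) and (263,480). I can't tell yet whether they have dropped.

```bash
python3 - <<'E'
from h import *; import pickle
S=pickle.load(open("v0.pkl","rb"))["scene"]
px=[(250+a/4.4,170+b/4) for a,b in((210,397),(216,430),(238,452),(263,480))]
a=np.radians(-4.25);M=np.array([[np.cos(a),-np.sin(a)],[np.sin(a),np.cos(a)]])
for z in(.014,.06): print(z,((plane(S,px,z)[:,:2]*1000-[544,22.5])@M).round(0).tolist())
E
```

```text
0.014 [[103.0, -28.0], [114.0, -5.0], [113.0, 15.0], [113.0, 39.0]]
0.06 [[124.0, 10.0], [134.0, 31.0], [133.0, 50.0], [134.0, 73.0]]
```

Emit:
step_arm(
  moves=[
    [1,0,0,8,0,0,0],
    [1,0,0,30,0,0,0],
    [1,-8,10,45,0,0,0.08],
    [1,-22,45,45,0,0,0.22],
    [1,-37,85,45,0,0,0.36],
    [1,-52,125,45,0,0,0.5],
    [1,-67,165,45,0,0,0.64],
    [1,-82,205,45,0,0,0.78],
    [1,-97,245,45,0,0,0.92],
    [1,-112,285,45,0,0,1.06],
  ],
)

```text
clock: 11.3
position: [0.5276, 0.3022, 0.1407]
ee_rot: [0.286, 0.958, 0.0, 0.0]
ft_force: [0.7, -1.0, -2.7]
grip_width: 0.296
grasp_force: 50.1
```

Emit:
step_arm(
  moves=[
    [1,-16,40,0,0,0,0.14],
    [1,-31,75,0,0,0,0.28],
    [1,-44,95,0,0,0,0.42],
    [1,-50,104,0,0,0,0.505],
    [1,-50,104,0,0,0,0.505],
    [1,-50,104,0,0,0,0.505],
  ],
)

```text
clock: 11.9
position: [0.4788, 0.4039, 0.1404]
ee_rot: [0.042, 0.999, -0.0, 0.0]
ft_force: [0.5, -0.9, -2.0]
grip_width: 0.299
grasp_force: 50.1
```

```bash
python3 - <<'E'
from workcell import manip; from h import *
o=manip.get_obs(); print(o['position'],o['ee_rot'],o['ft_force'],o["grip_width"])
T=manip.camera("top");S=manip.camera("scene"); import pickle; pickle.dump({"top":T,"scene":S},open("v1.pkl","wb"))
cv2.imwrite("pics/s3.png",np.hstack([cv2.resize(S["image"][270:400,440:560],None,fx=3.3,fy=3.3),cv2.resize(T["image"][190:320,240:350],None,fx=3.3,fy=3.3)]))
E
```

```text
[0.4788408  0.40389123 0.14041946] [ 4.20788587e-02  9.99114244e-01 -2.22909171e-04  2.18011849e-04] [ 0.47845763 -0.93545478 -1.95967221] 0.2988266514318681
```

View pics/s3.png

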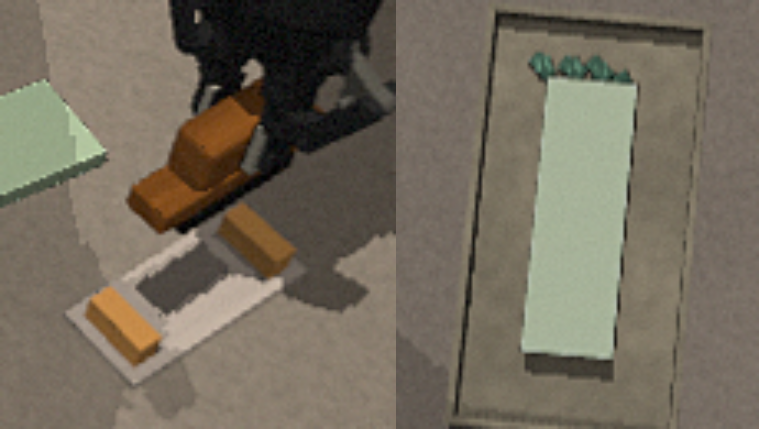

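The left half shows the scraper level above the empty rack. The right half shows the blank bare, with the chips on the basin floor beyond its far end at (540..625, 65).

Emit:
step_arm(
  moves=[
    [1,0,0.5,-35,0,0,0],
    [1,0,0.5,-65,0,0,0],
    [1,0,0.5,-82,0,0,0],
    [1,0,0.5,-88,0,0,0],
    [1,0,0.5,-91,0,0,0],
    [1,0,0.5,-93,0,0,0],
    [1,0,0.5,-93,0,0,0],
  ],
)

```text
clock: 12.7
position: [0.4788, 0.4054, 0.0483]
ee_rot: [0.041, 0.999, 0.001, 0.001]
ft_force: [-0.8, 0.5, -3.1]
grip_width: 0.297
grasp_force: 50.0
```

Emit:
step_arm(
  moves=[
    [1,0,0,-1,0,0,0],
    [1,0,0,-1.7,0,0,0],
    [1,0,0,-2,0,0,0],
    [1,0,0,-2,0,0,0],
  ],
)

```text
clock: 13.1
position: [0.4782, 0.4052, 0.0455]
ee_rot: [0.04, 0.999, 0.0, 0.0]
ft_force: [-0.7, -0.4, -2.7]
grip_width: 0.298
grasp_force: 50.0
```

Emit:
step_arm(
  moves=[
    [1,0,0,-0.5,0,0,0],
    [1,0,0,-1,0,0,0],
    [1,0,0,-1,0,0,0],
  ],
)

```text
clock: 13.4
position: [0.4783, 0.4052, 0.045]
ee_rot: [0.04, 0.999, 0.0, 0.0]
ft_force: [-1.6, -1.4, 4.6]
grip_width: 0.294
grasp_force: 50.9
```

Emit:
step_arm(
  moves=[
    [0.5,0,0,0,0,0,0],
    [0,0,0,0,0,0,0],
    [0,0,0,0,0,0,0],
    [0,0,0,0,0,0,0],
    [0,0,0,20,0,0,0],
    [0,0,0,60,0,0,0],
    [0,0,0,100,0,0,0],
    [0,0,-40,110,0,0,0],
    [0,0,-80,110,0,0,0],
  ],
)

```text
clock: 14.3
position: [0.4789, 0.3259, 0.1569]
ee_rot: [0.039, 0.999, 0.002, 0.002]
ft_force: [1.1, -0.7, -0.2]
grip_width: 0.996
grasp_force: 0.0
```

```bash
python3 - <<'E'
from workcell import manip; from h import *; import pickle
d=pickle.load(open("v1.pkl","rb")); T,S=d["top"],d["scene"]
for z in(.052,.055,.058,.06):
  print(z,rect(T,blob(T,*GREEN,(295,256),60),z),rect(S,blob(S,*GREEN,(343,248),60),z))
for z in(.012,.015): print(rect(T,blob(T,*GREEN,(200,262),60),z),rect(S,blob(S,(35,15,150),(90,110,255),(422,322),60),z))
for z in(.004,.006): print(rect(T,blob(T,*CORK,(408,264),60),z),rect(S,blob(S,*CORK,(279,200),60),z))
o=manip.get_obs(); print(o['position'],o['joint_pos'])
T=manip.camera("top"); cv2.imwrite("pics/t4.png",T["image"])
E
```

```text
0.052 (552.9, 22.5, 221.2, 78.1, 0.07) (542.9, 17.9, 208.1, 69.4, -3.21)
0.055 (552.6, 22.4, 220.6, 77.9, 0.07) (544.8, 20.3, 207.3, 69.1, -3.21)
0.058 (552.3, 22.3, 220.0, 77.7, 0.07) (546.8, 22.6, 206.5, 68.9, -3.21)
0.06 (552.1, 22.2, 219.6, 77.6, 0.07) (548.1, 24.2, 206.0, 68.7, -3.21)
(530.7, 260.8, 200.6, 65.4, -12.87) (528.9, 259.6, 199.8, 65.5, -12.74)
(530.5, 260.1, 200.1, 65.2, -12.87) (530.8, 261.0, 199.0, 65.3, -12.74)
(532.6, -255.9, 200.4, 66.1, -10.23) (533.3, -254.9, 202.2, 70.6, -10.13)
(532.4, -255.5, 200.0, 66.0, -10.23) (534.6, -252.8, 201.7, 70.5, -10.13)
[0.47887309 0.32585601 0.15688375] [-0.70301787  0.27917137  0.03167452  1.68915333 -0.00975639  1.16890499
  0.82329498]
```

```bash
python3 - <<'E'
from h import *; import pickle
d=pickle.load(open("v1.pkl","rb")); T,S=d["top"],d["scene"]; T2=dict(T); T2["image"]=cv2.imread("pics/t4.png")
G2=((30,12,110),(60,80,255))
for c in(T,T2): print("lower",rect(c,blob(c,*G2,(295,256),60),.0588))
print("upper",rect(T2,blob(T2,*G2,(200,262),60),.015),"sep",rect(T2,blob(T2,*CORK,(408,264),60),.006))
c=cv2.minAreaRect(blob(T2,*G2,(295,256),60)); print(c)
cv2.imwrite("pics/t4c.png",cv2.resize(T2["image"][230:330,100:180],None,fx=5,fy=5))
E
```

```text
lower (543.7, 22.6, 200.5, 66.0, -4.24)
lower (543.6, 22.3, 200.8, 65.6, -4.25)
upper (530.6, 260.3, 200.2, 65.6, -12.92) sep (532.4, -255.5, 200.0, 66.0, -10.23)
((295.0027160644531, 255.5541229248047), (27.712949752807617, 84.0120620727539), 5.273896217346191)
```

View pics/t4c.png

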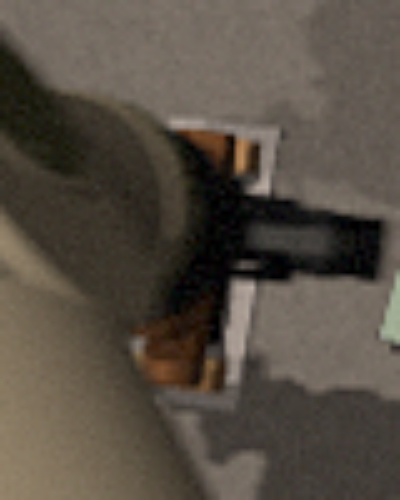

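The crop shows the scraper body lying between the rack's end blocks at (210,150) and (180,360), so it is seated. Next is the separator.

Emit:
step_arm(
  moves=[
    [0.1,4,-40,0,0,0,0],
    [0.1,8,-88,0,0,0,0],
    [0.1,13,-136,0,0,0,0],
    [0.1,17,-184,0,0,0,0],
    [0.1,22,-232,0,0,0,0],
    [0.1,26,-280,0,0,0,0],
    [0.1,30,-328,0,0,0,-0.02],
    [0.1,35,-376,0,0,0,-0.04],
    [0.1,40,-424,0,0,0,-0.06],
    [0.1,44,-472,0,0,0,-0.08],
  ],
  grip_force=25,
)

```text
clock: 15.35
position: [0.5222, -0.1487, 0.1547]
ee_rot: [0.081, 0.997, 0.0, 0.0]
ft_force: [0.8, -0.0, -0.3]
grip_width: 0.902
grasp_force: 0.0
```

Emit:
step_arm(
  moves=[
    [0.1,5,-48,-10,0,0,-0.01],
    [0.1,10,-90,-40,0,0,-0.02],
    [0.1,10,-108,-80,0,0,-0.02],
    [0.1,10,-108,-110,0,0,-0.02],
    [0.1,10,-108,-120,0,0,-0.02],
    [0.1,10,-108,-120,0,0,-0.02],
  ],
)

```text
clock: 15.95
position: [0.5316, -0.254, 0.0334]
ee_rot: [0.09, 0.996, 0.0, -0.001]
ft_force: [-0.3, -0.6, 0.3]
grip_width: 0.899
grasp_force: 0.0
```

Emit:
step_arm(
  moves=[
    [0.1,0.5,-1,-8,0,0,0],
    [0.1,0.5,-1,-16,0,0,0],
    [0.1,0.5,-1,-21,0,0,0],
    [0.1,0.5,-1,-25,0,0,0],
    [0.1,0.5,-1,-25,0,0,0],
  ],
)

```text
clock: 16.45
position: [0.5325, -0.2556, 0.0091]
ee_rot: [0.09, 0.996, 0.0, -0.0]
ft_force: [0.0, 0.4, 0.5]
grip_width: 0.897
grasp_force: 0.0
```

Emit:
step_arm(
  moves=[
    [0.1,0,0,-3,0,0,0],
    [0.1,0,0,-6,0,0,0],
    [0.1,0,0,-8,0,0,0],
    [0.1,0,0,-8,0,0,0],
  ],
)

```text
clock: 16.85
position: [0.5325, -0.2557, 0.0011]
ee_rot: [0.09, 0.996, 0.0, -0.0]
ft_force: [-0.3, 0.1, 0.8]
grip_width: 0.901
grasp_force: 0.0
```

Emit:
step_arm(
  moves=[
    [0.1,0,0,-2,0,0,0],
    [0.1,0,0,-4,0,0,0],
    [0.1,0,0,-4,0,0,0],
  ],
)

```text
clock: 17.15
position: [0.5325, -0.2557, -0.0029]
ee_rot: [0.09, 0.996, 0.0, -0.0]
ft_force: [0.3, 0.0, 0.3]
grip_width: 0.902
grasp_force: 0.0
```

Emit:
step_arm(
  moves=[
    [0.1,0,0,-1,0,0,0],
    [0.1,0,0,-2,0,0,0],
    [0.1,0,0,-2,0,0,0],
  ],
)

```text
clock: 17.45
position: [0.5326, -0.2558, -0.0047]
ee_rot: [0.09, 0.996, 0.0, -0.0]
ft_force: [-0.2, 0.3, 0.3]
grip_width: 0.896
grasp_force: 0.0
```

Emit:
step_arm(
  moves=[
    [0.1,0,0,-1,0,0,0],
    [0.1,0,0,-2,0,0,0],
    [0.1,0,0,-2,0,0,0],
  ],
)

```text
clock: 17.75
position: [0.5326, -0.2558, -0.0067]
ee_rot: [0.09, 0.996, 0.0, -0.0]
ft_force: [-0.1, -0.4, -1.1]
grip_width: 0.9
grasp_force: 0.0
```

Emit:
step_arm(
  moves=[
    [0.18,0,0,0,0,0,0],
    [0.22,0,0,0,0,0,0],
    [0.3,0,0,0,0,0,0],
    [0.35,0,0,0,0,0,0],
    [0.35,0,0,0,0,0,0],
  ],
  grip_force=25,
)

```text
clock: 18.25
position: [0.533, -0.2561, -0.0061]
ee_rot: [0.09, 0.996, -0.0, 0.0]
ft_force: [-0.9, 0.4, 4.1]
grip_width: 0.762
grasp_force: 30.9
```

Emit:
step_arm(
  moves=[
    [0.35,0,0,8,0,0,0],
    [0.35,0,0,30,0,0,0],
    [0.35,0,0,70,0,0,0],
    [0.35,0,15,100,0,0,0],
    [0.35,2,55,100,0,0,0.03],
    [0.35,4,100,100,0,0,0.06],
    [0.35,6,145,100,0,0,0.09],
    [0.35,8,190,100,0,0,0.1],
    [0.35,10,235,100,0,0,0.1],
    [0.35,11.3,268,100,0,0,0.1],
  ],
)

```text
clock: 19.25
position: [0.5437, 0.0156, 0.0939]
ee_rot: [0.039, 0.999, 0.0, 0.0]
ft_force: [0.0, -0.0, -0.5]
grip_width: 0.763
grasp_force: 28.0
```

Emit:
step_arm(
  moves=[
    [0.35,0,10.5,0,0,0,0.004],
    [0.35,0,10.5,-5,0,0,0.004],
    [0.35,0,10.5,-5,0,0,0.004],
  ],
)

```text
clock: 19.55
position: [0.5435, 0.0211, 0.0878]
ee_rot: [0.039, 0.999, -0.0, -0.001]
ft_force: [0.0, -0.5, -0.1]
grip_width: 0.761
grasp_force: 28.0
```

```bash
python3 - <<'E'
from workcell import manip; from h import *
o=manip.get_obs(); print(o['position'],o['ee_rot'],o['ft_force'],o["grip_width"],o["grasp_force"])
T=manip.camera("top");S=manip.camera("scene")
cv2.imwrite("pics/s5.png",np.hstack([cv2.resize(S["image"][140:300,260:440],None,fx=2.4,fy=3),cv2.resize(T["image"][190:320,240:350],None,fx=3,fy=480/130)]))
E
```

```text
[0.54349924 0.02110418 0.08782219] [ 3.90391757e-02  9.99237459e-01 -4.36628297e-04 -5.03500167e-04] [ 0.04869423 -0.4832346  -0.07989476] 0.7605906538467718 28.00019145011902
```

View pics/s5.png

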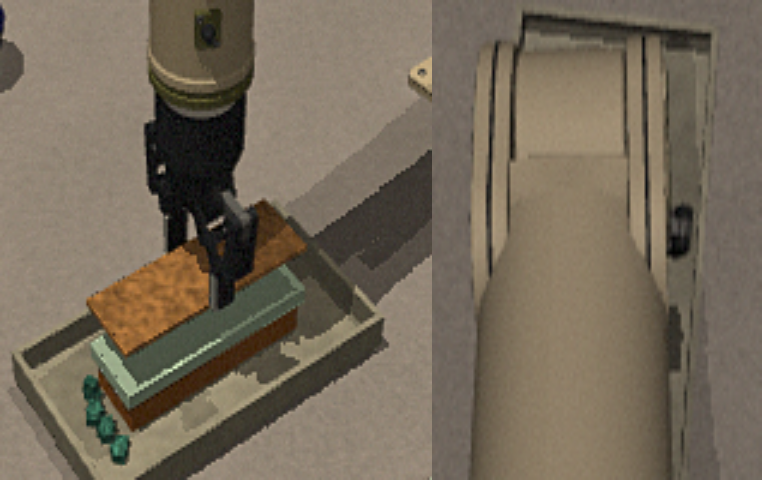

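The picture shows the separator held level and aligned above the blank. The tips reach to about its lower face, and the chips stay by the far end at (90..120, 385..450).

Emit:
step_arm(
  moves=[
    [0.35,0.7,1.1,-12,0,0,0.004],
    [0.35,0.7,1.1,-24,0,0,0.004],
    [0.35,0.7,1.1,-30,0,0,0.004],
    [0.35,0.7,1.1,-33,0,0,0.004],
    [0.35,0.7,1.1,-33,0,0,0.004],
  ],
)

```text
clock: 20.15
position: [0.5443, 0.0236, 0.0548]
ee_rot: [0.036, 0.999, -0.0, -0.001]
ft_force: [0.0, -0.6, -0.3]
grip_width: 0.761
grasp_force: 28.0
```

Emit:
step_arm(
  moves=[
    [0.35,0,-0.9,-1,0,0,0],
    [0.35,0,-0.9,-1.5,0,0,0],
    [0.35,0,-0.9,-1.5,0,0,0],
  ],
)

```text
clock: 20.45
position: [0.5448, 0.0229, 0.0542]
ee_rot: [0.036, 0.999, 0.0, 0.0]
ft_force: [0.1, 0.3, -0.2]
grip_width: 0.762
grasp_force: 28.0
```

Emit:
step_arm(
  moves=[
    [0.35,-0.5,-0.5,-0.7,0,0,0],
    [0.35,-0.5,-0.5,-1.4,0,0,0],
    [0.35,-0.5,-0.5,-1.4,0,0,0],
  ],
)

```text
clock: 20.75
position: [0.5442, 0.0223, 0.0527]
ee_rot: [0.036, 0.999, 0.0, 0.0]
ft_force: [-0.2, -0.5, 2.1]
grip_width: 0.763
grasp_force: 29.1
```

Emit:
step_arm(
  moves=[
    [0.2,0,0,0.3,0,0,0],
    [0.12,0,0,0.3,0,0,0],
    [0.05,0,0,0.3,0,0,0],
    [0.05,0,0,0.3,0,0,0],
    [0.05,0,0,0.3,0,0,0],
    [0.05,0,0,15,0,0,0],
    [0.05,0,0,50,0,0,0],
    [0.05,0,40,70,0,0,0],
    [0.05,0,85,70,0,0,0],
    [0.05,0,130,70,0,0,0],
  ],
)

```text
clock: 21.75
position: [0.5449, 0.1538, 0.1249]
ee_rot: [0.037, 0.999, 0.001, 0.001]
ft_force: [0.7, 0.4, -0.2]
grip_width: 0.95
grasp_force: 0.0
```

Emit:
step_arm(
  moves=[
    [0.1,-5,40,0,0,0,-0.05],
    [0.1,-10,80,0,0,0,-0.1],
    [0.1,-13.5,108,0,0,0,-0.154],
    [0.1,-13.5,108,-20,0,0,-0.154],
    [0.1,-13.5,108,-50,0,0,-0.154],
    [0.1,-13.5,108,-80,0,0,-0.154],
    [0.1,-13.5,108,-100,0,0,-0.154],
    [0.1,-13.5,108,-100,0,0,-0.154],
  ],
)

```text
clock: 22.55
position: [0.5292, 0.2596, 0.0208]
ee_rot: [0.113, 0.994, -0.001, -0.002]
ft_force: [-0.1, 0.5, 0.8]
grip_width: 0.901
grasp_force: 0.0
```

```bash
python3 - <<'E'
from workcell import manip; from h import *
o=manip.get_obs(); print(o['position'],o['ee_rot'],o['ft_force'])
T=manip.camera("top"); S=manip.camera("scene")
print("sep",rect(T,blob(T,*CORK,(295,256),60),.0648),rect(S,blob(S,*CORK,(343,246),60),.0648))
print("upper",rect(T,blob(T,(30,12,110),(60,80,255),(200,262),60),.015))
print("scr",rect(S,blob(S,*WOOD,(500,345),60),.076))
E
```

```text
[0.52917364 0.25955993 0.02078527] [ 0.11309602  0.99358182 -0.00133919 -0.00162957] [-0.07091123  0.45968077  0.77898609]
sep (544.1, 21.1, 201.3, 65.8, -4.18) (545.9, 23.7, 202.6, 69.2, -4.15)
upper (586.9, 247.5, 84.8, 65.2, -12.77)
scr (512.3, 418.4, 138.8, 54.9, -5.3)
```

Emit:
step_arm(
  moves=[
    [0.1,1,0.7,-8,0,0,0],
    [0.1,1,0.7,-16,0,0,0],
    [0.1,1,0.7,-21,0,0,0],
    [0.1,1,0.7,-24,0,0,0],
    [0.1,1,0.7,-24,0,0,0],
    [0.2,1,0.7,-24,0,0,0],
    [0.25,1,0.7,-24,0,0,0],
    [0.35,1,0.7,-24,0,0,0],
    [0.4,1,0.7,-24,0,0,0],
    [0.4,1,0.7,-24,0,0,0],
  ],
  grip_force=70,
)

```text
clock: 23.65
position: [0.5319, 0.2611, -0.0006]
ee_rot: [0.113, 0.994, 0.0, 0.0]
ft_force: [-3.3, -1.0, 6.9]
grip_width: 0.749
grasp_force: 76.2
```

Emit:
step_arm(
  moves=[
    [0.4,0,0,6,0,0,0],
    [0.4,0,0,25,0,0,0],
    [0.4,0,0,65,0,0,0],
    [0.4,0,-15,105,0,0,0],
    [0.4,2,-50,110,0,0,0.03],
    [0.4,4,-90,110,0,0,0.06],
    [0.4,6,-130,110,0,0,0.09],
    [0.4,9,-170,110,0,0,0.12],
    [0.4,11,-205,110,0,0,0.15],
    [0.4,13,-230,110,0,0,0.153],
  ],
)

```text
clock: 24.65
position: [0.5442, 0.0279, 0.1086]
ee_rot: [0.038, 0.999, -0.0, -0.0]
ft_force: [0.2, 0.5, -4.6]
grip_width: 0.747
grasp_force: 79.3
```

Emit:
step_arm(
  moves=[
    [0.4,0,-8,0,0,0,0],
    [0.4,0,-8,-10,0,0,0],
    [0.4,0,-8,-20,0,0,0],
    [0.4,0,-8,-20,0,0,0],
    [0.4,0,-8,-20,0,0,0],
  ],
)

```text
clock: 25.15
position: [0.5442, 0.0244, 0.0879]
ee_rot: [0.036, 0.999, 0.0, -0.001]
ft_force: [-0.1, -0.0, -4.3]
grip_width: 0.747
grasp_force: 79.2
```

```bash
python3 - <<'E'
from workcell import manip; from h import *
o=manip.get_obs(); print(o['position'],o['ee_rot'],o['ft_force'],o["grip_width"],o["grasp_force"])
S=manip.camera("scene")
cv2.imwrite("pics/s6.png",cv2.resize(S["image"][140:300,250:440],None,fx=4,fy=3.7))
E
```

```text
[0.5442279  0.02436122 0.08785855] [ 3.59408065e-02  9.99353684e-01  2.78972710e-05 -6.87534539e-04] [-0.08170881 -0.01366313 -4.25734891] 0.7466378479487303 79.18404579162598
```

View pics/s6.png

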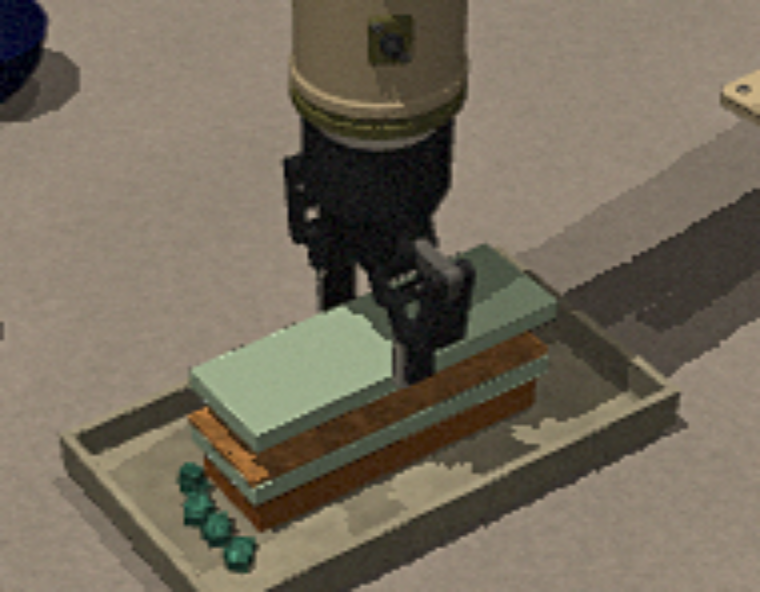

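The picture shows the upper blank held level and aligned above the separator, which lies flush on the lower blank.

Emit:
step_arm(
  moves=[
    [0.4,0.7,-2.3,-8,0,0,0],
    [0.4,0.7,-2.3,-15,0,0,0],
    [0.4,0.7,-2.3,-20,0,0,0],
    [0.4,0.7,-2.3,-22,0,0,0],
    [0.4,0.7,-2.3,-22,0,0,0],
  ],
)

```text
clock: 25.7
position: [0.5451, 0.0207, 0.0661]
ee_rot: [0.037, 0.999, -0.0, -0.0]
ft_force: [0.4, 0.7, -4.0]
grip_width: 0.747
grasp_force: 79.3
```

Emit:
step_arm(
  moves=[
    [0.4,0,1.2,-0.7,0,0,0],
    [0.4,0,1.2,-1.4,0,0,0],
    [0.4,0,1.2,-1.4,0,0,0],
  ],
)

```text
clock: 26.0
position: [0.5454, 0.0221, 0.0653]
ee_rot: [0.037, 0.999, 0.0, 0.0]
ft_force: [-0.4, 0.3, -5.5]
grip_width: 0.748
grasp_force: 79.3
```

Emit:
step_arm(
  moves=[
    [0.4,0,0,-0.7,0,0,0],
    [0.4,0,0,-1.4,0,0,0],
    [0.4,0,0,-1.4,0,0,0],
  ],
)

```text
clock: 26.3
position: [0.5456, 0.022, 0.0643]
ee_rot: [0.037, 0.999, 0.0, 0.0]
ft_force: [-2.3, -0.1, 2.9]
grip_width: 0.747
grasp_force: 80.0
```

Emit:
step_arm(
  moves=[
    [0.2,0,0,0.4,0,0,0],
    [0.12,0,0,0.4,0,0,0],
    [0.05,0,0,0.4,0,0,0],
    [0.05,0,0,0.4,0,0,0],
    [0.05,0,0,0.4,0,0,0],
    [0.05,0,0,15,0,0,0],
    [0.05,0,0,50,0,0,0],
    [0.05,0,40,100,0,0,0],
    [0.05,0,85,120,0,0,0],
    [0.05,0,130,120,0,0,0],
  ],
)

```text
clock: 27.3
position: [0.5473, 0.1467, 0.1884]
ee_rot: [0.039, 0.999, 0.001, 0.003]
ft_force: [1.6, -0.1, -0.6]
grip_width: 0.949
grasp_force: 0.0
```

Emit:
step_arm(
  moves=[
    [0,0,30,0,0,0,0],
    [0,0,50,0,0,0,0],
    [0,0,50,0,0,0,0],
    [0,0,50,0,0,0,0],
  ],
)

```text
clock: 27.7
position: [0.5455, 0.1959, 0.1838]
ee_rot: [0.037, 0.999, -0.0, 0.0]
ft_force: [-1.2, -1.0, 0.7]
grip_width: 0.997
grasp_force: 0.0
```

```bash
python3 - <<'E'
from workcell import manip; from h import *
o=manip.get_obs(); print(o['position'],o['ft_force'])
T=manip.camera("top"); S=manip.camera("scene"); G2=((30,12,110),(60,80,255))
print("upper",rect(T,blob(T,*G2,(295,256),60),.0798),rect(S,blob(S,(30,12,150),(60,80,255),(343,240),60),.0798))
cv2.imwrite("pics/end.png",np.hstack([S["image"][120:420,230:550],cv2.resize(T["image"][180:330,90:350],None,fx=1.8,fy=2)]))
E
```

```text
[0.54550677 0.19587522 0.18382957] [-1.21111219 -1.01997192  0.7175034 ]
upper (543.7, 20.8, 200.6, 65.5, -4.07) (544.7, 21.8, 199.2, 65.7, -4.0)
```

View pics/end.png

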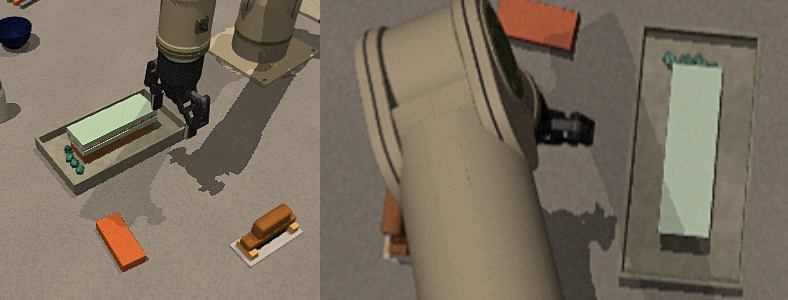

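The final picture shows the flush stack at (112,125), the chips in the basin at (75,160), and the scraper seated in its rack at (268,232). The gripper touches nothing, so I'll hand in.

```bash
python3 -c "
from workcell import manip
print(manip.hand_in())"
```

```text
the job is handed in; nothing more can be done
None
```

The job is handed in with no verdict returned: the chips are in the basin, the scraper is in its rack, and the separator and upper blank lie within about 2 mm of flush; the first touch on the glass peaked near 70 N (the limit is 80 N), and stroke readings were 4 to 15 N apart from one dip to about 1.5 N.

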